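# Load the spice tin dispensers

### The job

Load the four round spice tins into the two wire dispensers, the wide tins into the wide one and the narrow tins into the narrow one; in each the tall tin goes in first, so that it comes out first, and the flat tin lies level on top of it. Leave the square tin, the jar, the ramekin and the tartlet tin standing where they are.

Things in the scene. Friction and masses are not known exactly. Their poses are not given: they have to be found in the camera images.
- wide_tall_center (a point): Wide tall spice tin: plain steel round box with a dark round window in its lid and a paper band round its side, lid stuck shut; 64 mm in diameter, 36 mm high, standing upright, loose, 40 to 180 g. The point is its centre, 18 mm above its underside; z up along its axis.
- slim_tall_center (a point): Narrow tall spice tin: plain steel round box with a dark round window in its lid and a paper band round its side, lid stuck shut; 50 mm in diameter, 36 mm high, standing upright, loose, 40 to 180 g. The point is its centre, 18 mm above its underside; z up along its axis.
- wide_flat_center (a point): Wide flat spice tin: plain steel round box with a plain lid with one pressed ring, no band, lid stuck shut; 64 mm in diameter, 20 mm high, standing upright, loose, 40 to 180 g. The point is its centre, 10 mm above its underside; z up along its axis.
- slim_flat_center (a point): Narrow flat spice tin: plain steel round box with a plain lid with one pressed ring, no band, lid stuck shut; 50 mm in diameter, 20 mm high, standing upright, loose, 40 to 180 g. The point is its centre, 10 mm above its underside; z up along its axis.
- wide_rack: Wide dispenser for 64 mm tins, fixed: white wooden foot 94 x 98 mm (x, y), 6 thick, four 6 mm steel wires round the stack, 71 high, open on top, 6 mm play. Origin: underside centre; tins stack centred over it on the foot. Front -x. Wires at x, y = +-29; below 50 mm the front two bend out to x -11, y +-42: so fingers must close along its x axis, in the gaps front and back.
- slim_rack: Narrow dispenser for 50 mm tins, fixed: white wooden foot 80 x 84 mm (x, y), 6 thick, four 6 mm steel wires round the stack, 71 high, open on top, 6 mm play. Origin: underside centre; tins stack centred over it on the foot. Front -x. Wires at x, y = +-24; below 50 mm the front two bend out to x -9, y +-35: so fingers must close along its x axis, in the gaps front and back.
- square_tin_center (a point): Bystander, leave alone: loose square steel tin, 50 x 50 x 30 mm with a paper square on top; point at its centre.
- jar_center (a point): Bystander, leave alone: loose small glass jar with wooden stopper, 52 mm in diameter, 57 mm high; point at its centre.
- ramekin_center (a point): Bystander, leave alone: loose open white ceramic ramekin, 66 mm in diameter, 34 mm high; point at its centre.
- tartlet_center (a point): Bystander, leave alone: loose open fluted aluminium tartlet tin, 71 mm across, 21 mm high; point at its centre.
Mind the look-alikes: they are no part of the job. Leave any purple or red look-alike of the part that bears wide_tall_center alone.

How it is judged:
By the outcome, as a careful person would: the job done as asked, in the order asked, and still so for the second after the job is handed in, with the robot touching nothing.
It also fails if it takes over 99 s, if anything falls off the work surface, if the arm or the gripper's body presses on something with over 40 N, if the wrist force passes 120 N, or if a joint passes its speed limit or range.

### The arm

A 6-joint arm with a two-finger parallel gripper is mounted at the origin on the work surface. World frame = base frame: x ahead of the robot, y to its left, z up, the work surface at z = 0. Lengths are in m, angles in rad, forces in N, time in s.
With the tool pointing down it reaches from about 0.4 to 0.825 m from the base axis. Payload 7 kg.
Tool frame: the origin (TCP) lies midway between the tips of the shut fingers; the grasp point (between the pads) lies 19 mm behind it; z points along the fingers, y is the line along which they close (so a half turn about z gives the same grasp; the last joint's range is limited). The gripper opens to 88 mm and grips with 3 to 60 N. Pads are 19 mm wide; open, the fingers measure 130 mm over their backs; the gripper's body (78 mm by 193 mm) begins 47 mm behind the grasp point.
Start: joints at [1.474, 0.359, 0.012, 0, -1.224, -0.288], TCP at [0.253, 0.626, 0.227] pointing down, gripper open.
Joint ranges: [-3.07, 3.07], [-1.43, 2.12], [-1.02, 1.25], [-3.03, 1.67], [-3.05, -0], [-3.03, 3.03]. Speed limits (rad/s): [2.39, 2.39, 3.01, 3.14, 3.14, 3.14].

### API

Orientations are given as [roll, pitch, yaw] about the fixed x, y, z axes, in that order (R = Rz(yaw) Ry(pitch) Rx(roll)).
In Python, from station import telemetry, eyes, ticket, recognise, trace gives the robot as it stands. The module is installed in compiled form; this text tells all that it offers.
- The arm moves only by the tool servo_tool, never from a script. Its argument "series" is a list that holds one entry, the list of rows, each a list of 4 numbers: the shift along the tool's x, y, z in mm, then the turn about the tool's z in rad. In form: [[[x, y, z, roll], ...]]. A call has exactly 10 rows; each row shifts and turns the commanded pose from where the row before left it, along the tool's axes as they then stand; what a row does not reach is not made up. A row lasts 1/12 s, in which the tool goes at most 41.7 mm and 7.16 degrees, less where a joint would pass 70% of its speed; a pose out of reach is approached as far as the arm can. A call is refused whole if a number of a shift passes 41.7 or a number of a turn 0.125, either way. A call with a gripper value outside its range is refused whole. "claw" is the gripper's target within -1 to 1 (shut at 1, half-way at 0, fully open at -1), set as the call begins (left out, the last holds). The fingers move at their own pace and stop on an object; "grip_force" is the grip in N (left out, the last holds). Time passes only in rows, so rows that do not move let the fingers close, or fill a call up. It gives the time, the measured TCP pose, the force, the opening and the grip force at its end, in the units of the state.
- telemetry.get_state(): the state, without advancing time (a new reading comes with each control period).
- eyes.grab_frame(name): name is "scene" or "top" or "wrist"; returns the picture (480x640x3 uint8, red, green, blue); there is no depth.
- eyes.calibration(name): a dict with "mtx" (3x3 intrinsics, pixels), "k1" (the pictures are not rectified: a ray, as slopes to the right and down, at radius r is drawn at 1 + k1 r^2 times it, then the intrinsics apply), "rvec" (rotation vector, rad) and "tvec" (3), from world to camera coordinates, as OpenCV has them. Camera axes: x right, y down, z forward; pixel columns grow to the right and rows downward; lengths in m; the calibration is good to about 2 mm. A picture is of the moment at which its call begins: read the wrist's pose just before it. calibration takes no time and is no camera call; for the wrist camera it gives the pose at the moment of the call.
- ticket.job_done(): hands the job in; it is judged then, once.
Trained networks look in the newest picture that a camera, given by its name, has taken for a name from the list of things; names that differ only in an ending like _2 or _b are one class to them, and where a whole thing is asked for, a point or a joint stands for the part that bears it (a point fixed in the world has none). Each returns a list of dicts, best first, with "conf" (0 to 1); they miss things now and then, are a little off and sometimes report something else, mostly with a low value. They report only what shows in the picture. A call takes as long as a camera call. They do not tell look-alikes from the thing itself.
- recognise(camera, name): "position" ([x, y, z] in m, in world coordinates, good to about 4 mm: the middle of the surface that is visible of it).
- trace(camera, name): "mask" (480x640 bool, what is visible of it).
The state is a dict: "t": time; "q": joint angles; "qd": joint speeds; "joint_efforts": joint torques, N m; "eef_pos": TCP position; "ee_rot": TCP orientation; "force": force on the tool from outside, world axes, zero at the start; "moment": the same for the moment, N m; "width": finger opening in m; "gripper_force": force on a finger pad.
Only numpy, scipy, OpenCV 4.12 (cv2) and the standard library are available. Lean on these libraries where they do the work, as an engineer would, in place of code of your own. Each camera call takes 0.05 s, during which the arm holds its last target. There are 200 camera calls.

## Working session

There is one attempt and no reset: what is moved stays moved. The work goes in short steps, Python scripts to look and compute and a tool call to move; the robot and the scene stay as the last step left them, time stands still between calls to the robot, and variables do not carry over. Pictures are saved under pics/ and viewed, at most 14 in all, crops included, and the job is handed in when it is done.

Besides the shell and the picture viewer there is one more tool, called after "Emit:" as name(argument=value, ...) on one line, values as JSON. servo_tool: Moves the arm, as the interface text tells. Its arguments: {"type":"object","properties":{"series":{"type":"array"},"claw":{"type":"number"},"grip_force":{"type":"number"}},"required":["series"]}

```bash
mkdir -p pics; cat > h.py <<'E'
import numpy as np, cv2
from station import telemetry, eyes, ticket, recognise, trace
names=["wide_tall_center","slim_tall_center","wide_flat_center","slim_flat_center","wide_rack","slim_rack","square_tin_center","jar_center","ramekin_center","tartlet_center"]
def grab(cam,fn=None):
    c=eyes.calibration(cam); im=eyes.grab_frame(cam)
    if fn: cv2.imwrite(fn,im[...,::-1])
    return im,c
def proj(c,P):
    R=cv2.Rodrigues(np.array(c['rvec'],float))[0]; p=np.atleast_2d(P)@R.T+np.ravel(c['tvec'])
    s=p[:,:2]/p[:,2:]; s=s*(1+c['k1']*(s**2).sum(1,keepdims=True))
    K=np.array(c['mtx']); return s@K[:2,:2].T+K[:2,2]
def ray(c,uv):
    K=np.array(c['mtx']); R=cv2.Rodrigues(np.array(c['rvec'],float))[0]
    d=(np.array(uv)-K[:2,2])/[K[0,0],K[1,1]]; s=d.copy()
    for _ in range(20): s=d/(1+c['k1']*(s@s))
    return -R.T@np.ravel(c['tvec']), R.T@np.array([*s,1])
def atz(c,uv,z):
    o,d=ray(c,uv); return o+d*(z-o[2])/d[2]
E
python3 - <<'E'
from h import *
s=telemetry.get_state(); print(s['t'],s['eef_pos'],s['ee_rot'],s['width'])
for cam in("scene","top"):
    im,c=grab(cam,f"pics/{cam}0.png"); print(cam,atz(c,(320,240),0),ray(c,(320,240))[0])
    for n in names:
        for r in recognise(cam,n):
            if r['conf']>.2: print(n,round(r['conf'],2),np.round(r['position'],3),proj(c,r['position']).round(0)[0])
E
```

```text
0.0 [0.2532167  0.62516441 0.225612  ] [ 3.13989294e+00 -1.41749648e-04 -3.84957356e-01] 0.08749981400021432
scene [ 0.52975077 -0.04875155  0.        ] [1.26954218 0.40581487 0.86459379]
wide_tall_center 0.85 [0.706 0.291 0.034] [434. 366.]
wide_tall_center 0.72 [0.603 0.404 0.037] [518. 353.]
wide_tall_center 0.71 [0.577 0.295 0.036] [466. 316.]
wide_tall_center 0.59 [0.709 0.389 0.036] [487. 395.]
slim_tall_center 0.98 [ 0.588 -0.275  0.035] [218. 203.]
wide_flat_center 0.61 [ 0.455 -0.273  0.015] [256. 178.]
slim_flat_center 0.78 [ 0.446 -0.01   0.02 ] [356. 218.]
wide_rack 0.96 [ 0.64  -0.096  0.008] [271. 260.]
slim_rack 0.74 [0.603 0.147 0.002] [385. 302.]
jar_center 0.71 [ 0.445 -0.143  0.042] [305. 187.]
ramekin_center 0.7 [0.433 0.296 0.016] [492. 274.]
tartlet_center 0.72 [ 0.447 -0.013  0.018] [355. 218.]
tartlet_center 0.69 [0.436 0.152 0.007] [426. 249.]
tartlet_center 0.46 [ 0.444 -0.14   0.04 ] [307. 189.]
top [0.5492408  0.01106529 0.        ] [ 0.44667231 -0.00432033  1.17324116]
wide_tall_center 0.93 [0.691 0.287 0.039] [216. 183.]
wide_tall_center 0.84 [0.567 0.29  0.035] [213. 230.]
wide_tall_center 0.64 [0.692 0.389 0.033] [179. 183.]
wide_tall_center 0.59 [0.588 0.4   0.039] [172. 221.]
slim_tall_center 0.55 [ 0.578 -0.283  0.038] [433. 230.]
slim_tall_center 0.37 [ 0.45  -0.283  0.02 ] [432. 279.]
wide_flat_center 0.78 [ 0.452 -0.281  0.02 ] [431. 278.]
slim_flat_center 0.59 [ 0.44  -0.014  0.023] [329. 281.]
wide_rack 0.67 [ 0.634 -0.097  0.004] [361. 209.]
slim_rack 0.79 [0.594 0.14  0.009] [272. 222.]
slim_rack 0.67 [ 0.577 -0.281  0.038] [433. 230.]
square_tin_center 0.67 [ 0.564 -0.433  0.031] [489. 236.]
jar_center 0.68 [ 0.422 -0.142  0.057] [380. 289.]
ramekin_center 0.57 [0.441 0.293 0.007] [213. 279.]
tartlet_center 0.98 [0.444 0.156 0.005] [264. 279.]
```

```bash
python3 - <<'E'
import cv2
a=cv2.imread('pics/top0.png'); cv2.imwrite('pics/top0c.png',cv2.resize(a[140:320,140:520],(800,379),interpolation=3))
E
```

```text
(no output)
```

View pics/scene0.png

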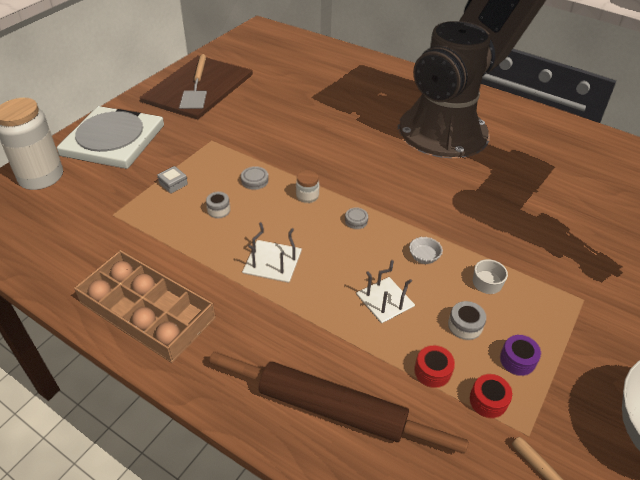

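View pics/top0c.png

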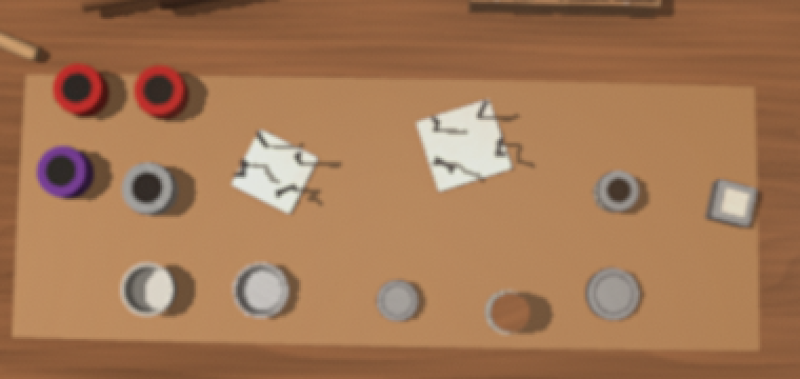

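The four lidded tall round tins in the top picture are purple (172,221), red (179,183), red (216,183) and plain steel (213,230). The steel one at about (0.57, 0.29) fits the description. I'll check it in an enlarged crop from the wrist camera.

```bash
cat >> h.py <<'E'
def plan(goal,yaw=None,n=None,q=True):
    "world goal TCP xyz (m) & yaw -> tool-axis shifts mm (shift first at present yaw), turn"
    s=telemetry.get_state(); p=np.array(s['eef_pos']); w=s['ee_rot'][2]
    from scipy.spatial.transform import Rotation as Ro
    R=Ro.from_euler('xyz',s['ee_rot']).as_matrix(); d=R.T@(np.array(goal)-p)*1000
    turn=0 if yaw is None else -((yaw-w+np.pi/2)%np.pi-np.pi/2)
    print('t',round(s['t'],2),'pos',np.round(p,4),'rpy',np.round(s['ee_rot'],4),'shift',d.round(1),'norm',np.linalg.norm(d).round(1),'turn',round(turn,3),'q',np.round(s['q'],2),'w',round(s['width'],4),'F',np.round(s['force'],1))
E
python3 - <<'E'
from h import *
c=eyes.calibration('wrist'); o,d=ray(c,(320,240)); print(o,d,np.array(c['mtx']))
plan([.5,.14,.33])
for n in("wide_rack","slim_rack"):
    im,c=grab("top")
    m=trace("top",n)[0]['mask']; print(m.sum())
    g=(im.min(2)>150)&cv2.dilate(m.astype(np.uint8),np.ones((9,9))).astype(bool)
    P=np.array([atz(c,(u,v),.006)[:2] for v,u in np.argwhere(g)],np.float32)
    print(n,cv2.minAreaRect(P))
E
```

```text
[0.32688744 0.59457071 0.38539708] [-0.28195444  0.10939897 -0.95320254] [[341.79993586   0.         318.43493682]
 [  0.         341.79993586 237.82351208]
 [  0.           0.           1.        ]]
t 1.1 pos [0.2534 0.6256 0.2265] rpy [ 3.1415 -0.     -0.3848] shift [ 410.9  357.5 -103.4] norm 554.4 turn 0 q [ 1.47  0.36  0.01  0.   -1.22 -0.29] w 0.0879 F [ 0.6  0.1 -0.2]
1250
wide_rack ((0.6349835395812988, -0.09379210323095322), (0.09416574239730835, 0.0983763039112091), 19.015518188476562)
908
slim_rack ((0.5973228216171265, 0.1457923948764801), (0.08325257897377014, 0.0808938518166542), 65.20893096923828)
```

```bash
python3 - <<'E'
from h import *
plan([.6,.2,.23])
E
```

```text
t 1.3 pos [0.2534 0.6256 0.2266] rpy [-3.1416 -0.     -0.3848] shift [481.  264.4  -3.4] norm 548.9 turn 0 q [ 1.47  0.36  0.01  0.   -1.22 -0.29] w 0.0876 F [-0.5 -0.2 -0.4]
```

Emit:
servo_tool(series=[[[30, 16.5, 0, 0], [30, 16.5, 0, 0], [30, 16.5, 0, 0], [30, 16.5, 0, 0], [30, 16.5, 0, 0], [30, 16.5, 0, 0], [30, 16.5, 0, 0], [30, 16.5, 0, 0], [30, 16.5, 0, 0], [30, 16.5, 0, 0]]])

```text
t: 2.13
eef_pos: [0.4703, 0.3587, 0.2269]
ee_rot: [-3.141, -0.0, -0.385]
force: [0.3, 1.0, -0.6]
width: 0.0878
gripper_force: 0.0
```

Emit:
servo_tool(series=[[[30, 16.5, 0, 0], [30, 16.5, 0, 0], [30, 16.5, 0, 0], [30, 16.5, 0, 0], [30, 16.5, 0, 0], [30, 16.5, 0, 0], [0, 0, 0, 0], [0, 0, 0, 0], [0, 0, 0, 0], [0, 0, 0, 0]]])

```text
t: 2.97
eef_pos: [0.5988, 0.2013, 0.2266]
ee_rot: [-3.142, 0.0, -0.384]
force: [0.2, 0.5, 0.2]
width: 0.0875
gripper_force: 0.0
```

```bash
python3 - <<'E'
from h import *
im,c=grab("wrist","pics/w1.png"); plan([.6,.2,.23])
for n in names:
    for r in recognise("wrist",n):
        if r['conf']>.3: print(n,round(r['conf'],2),np.round(r['position'],3),proj(c,r['position']).round(0)[0])
E
```

```text
t 3.02 pos [0.5987 0.2016 0.2267] rpy [-3.1414 -0.     -0.3836] shift [ 1.8  1.  -3.3] norm 3.9 turn 0 q [ 0.63  0.29 -0.09 -0.   -1.19  0.55] w 0.0878 F [-0.2  0.3  0.3]
wide_tall_center 0.93 [0.599 0.39  0.035] [161. 274.]
wide_tall_center 0.84 [0.577 0.292 0.033] [248. 260.]
wide_tall_center 0.8 [0.698 0.389 0.037] [113. 192.]
wide_tall_center 0.72 [0.696 0.285 0.033] [204. 154.]
slim_tall_center 0.61 [0.577 0.294 0.036] [246. 261.]
wide_flat_center 0.42 [0.422 0.302 0.02 ] [296. 364.]
slim_flat_center 0.79 [ 0.445 -0.006  0.022] [534. 264.]
slim_flat_center 0.33 [0.578 0.295 0.037] [245. 261.]
wide_rack 0.59 [ 0.638 -0.094  0.008] [570.  65.]
slim_rack 0.88 [0.601 0.145 0.007] [364. 185.]
slim_rack 0.58 [0.453 0.164 0.007] [390. 302.]
jar_center 0.64 [ 0.438 -0.13   0.014] [634. 229.]
ramekin_center 0.97 [0.421 0.299 0.021] [299. 365.]
tartlet_center 0.88 [0.454 0.165 0.006] [389. 301.]
```

View pics/w1.png

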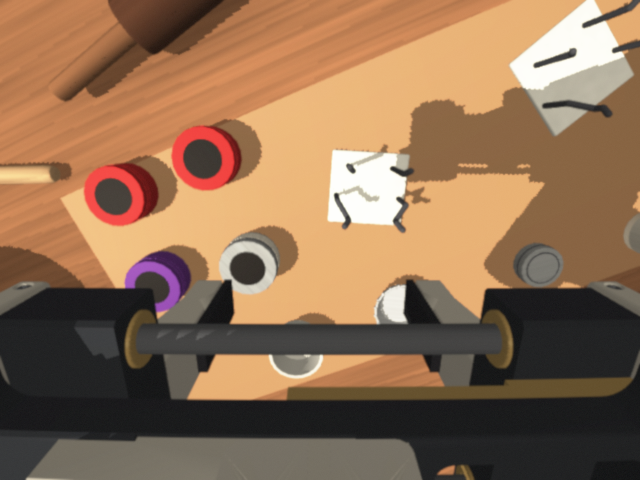

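The wrist picture shows the steel tall tin with its dark window at (248,262), the reds at (205,158) and (120,193), and the purple at (158,280). The narrow rack is at (368,188) with its bent (front) wires on the lower side, facing the robot. I'll fit the poses by silhouette.

```bash
cat >> h.py <<'E'
from scipy.optimize import minimize
def cyl(x,y,z0,r,h):
    t=np.linspace(0,2*np.pi,40); C=np.c_[x+r*np.cos(t),y+r*np.sin(t)]
    return np.r_[np.c_[C,C[:,0]*0+z0],np.c_[C,C[:,0]*0+z0+h]]
def box(x,y,a,X,Y,z0,z1):
    q=np.array([[1,1],[1,-1],[-1,-1],[-1,1]])*[X/2,Y/2]; R=np.array([[np.cos(a),-np.sin(a)],[np.sin(a),np.cos(a)]])
    q=q@R.T+[x,y]; return np.r_[np.c_[q,np.full(4,z0)],np.c_[q,np.full(4,z1)]]
def sil(c,P,S=8):
    m=np.zeros((480,640),np.uint8); h=cv2.convexHull(proj(c,P).astype(np.float32))
    cv2.fillConvexPoly(m,np.round(h*S).astype(np.int32),1,shift=3); return m.astype(bool)
def fit(views,model,x0,step):
    f=lambda p:sum(1-(lambda s:(s&m).sum()/max(1,(s|m).sum()))(sil(c,model(p))) for c,m in views)/len(views)
    sx=np.vstack([x0]+[np.array(x0)+np.eye(len(x0))[i]*step[i] for i in range(len(x0))])
    r=minimize(f,x0,method='Nelder-Mead',options=dict(initial_simplex=sx,xatol=1e-4,fatol=1e-4)); return r.x.round(4),round(r.fun,3)
def pick(cam,c,n,xyz):
    "mask nearest an expected pixel"
    e=proj(c,xyz)[0]; L=[]
    for r in trace(cam,n):
        m=r['mask']; 
        if m.any(): L.append((np.linalg.norm(np.argwhere(m)[:,::-1].mean(0)-e),m))
    L=[l for l in L if l[0]<14]; return min(L,key=lambda l:l[0])[1] if L else None
E
cat > m1.py <<'E'
from h import *
V={k:grab(k) for k in("scene","top","wrist")}
T=dict(wide_tall_center=(.572,.291,.018,.032,.036),slim_tall_center=(.582,-.28,.018,.025,.036),wide_flat_center=(.453,-.279,.01,.032,.02),slim_flat_center=(.443,-.011,.01,.025,.02))
for n,(x,y,z,r,h) in T.items():
    out=[];vs=[]
    for k,(im,c) in V.items():
        if k=='wrist' and not n.startswith('slim_flat') and not n.startswith('wide_tall'): continue
        m=pick(k,c,n,[x,y,z])
        if m is None: print(n,k,'none'); continue
        vs.append((c,m)); print(n,k,fit([(c,m)],lambda p:cyl(p[0],p[1],0,r,h),[x,y],[.01,.01]))
    print(n,'all x y ztop',fit(vs,lambda p:cyl(p[0],p[1],0,r,p[2]),[x,y,h],[.01,.01,.01]))
R=dict(wide_rack=(.635,-.094,.094,.098,.33),slim_rack=(.598,.146,.080,.084,-.42))
for n,(x,y,X,Y,a) in R.items():
    vs=[]
    for k,(im,c) in V.items():
        if n=='wide_rack' and k=='wrist': continue
        z=sil(c,box(x,y,a,X+.03,Y+.03,.006,.006)); g=im.astype(int).min(2)
        g=(z&(g>135)).astype(np.uint8); cs=np.argwhere(g)[:,::-1]
        hm=np.zeros((480,640),np.uint8); g=cv2.morphologyEx(g,cv2.MORPH_OPEN,np.ones((2,2),np.uint8))
        cv2.fillConvexPoly(hm,cv2.convexHull(np.argwhere(g)[:,::-1].astype(np.int32)),1); m=hm.astype(bool)
        vs.append((c,m)); print(n,k,fit([(c,m)],lambda p:box(p[0],p[1],p[2],X,Y,.0,.006),[x,y,a],[.01,.01,.1]))
    print(n,'all',fit(vs,lambda p:box(p[0],p[1],p[2],X,Y,.0,.006),[x,y,a],[.01,.01,.1]),'with top height',fit(vs,lambda p:box(p[0],p[1],p[2],X,Y,p[3]-.006,p[3]),[x,y,a,.006],[.01,.01,.1,.01]))
E
python3 m1.py
```

```text
wide_tall_center scene (array([0.5689, 0.2973]), np.float64(0.087))
wide_tall_center top (array([0.5697, 0.3006]), np.float64(0.073))
wide_tall_center wrist (array([0.5693, 0.2972]), np.float64(0.045))
wide_tall_center all x y ztop (array([0.5686, 0.2981, 0.032 ]), np.float64(0.062))
slim_tall_center scene (array([ 0.5773, -0.2879]), np.float64(0.084))
slim_tall_center top (array([ 0.5769, -0.284 ]), np.float64(0.089))
slim_tall_center all x y ztop (array([ 0.5762, -0.2871,  0.0337]), np.float64(0.098))
wide_flat_center scene (array([ 0.45 , -0.285]), np.float64(0.132))
wide_flat_center top (array([ 0.4507, -0.2812]), np.float64(0.127))
wide_flat_center all x y ztop (array([ 0.4483, -0.2831,  0.0152]), np.float64(0.1))
slim_flat_center scene (array([ 0.4343, -0.017 ]), np.float64(0.157))
slim_flat_center top (array([ 0.4368, -0.0118]), np.float64(0.044))
slim_flat_center wrist (array([ 0.4363, -0.015 ]), np.float64(0.077))
slim_flat_center all x y ztop (array([ 0.4369, -0.0121,  0.0214]), np.float64(0.13))
wide_rack scene (array([ 0.6375, -0.095 ,  0.4016]), np.float64(0.429))
wide_rack top (array([ 0.6353, -0.0962,  0.3407]), np.float64(0.044))
wide_rack all (array([ 0.635 , -0.0955,  0.3284]), np.float64(0.243)) with top height (array([ 6.357e-01, -9.630e-02,  3.431e-01,  4.000e-04]), np.float64(0.233))
slim_rack scene (array([ 0.5957,  0.1466, -0.4393]), np.float64(0.094))
slim_rack top (array([ 0.5907,  0.1308, -0.5861]), np.float64(0.319))
slim_rack wrist (array([ 0.5951,  0.1424, -0.4431]), np.float64(0.027))
slim_rack all (array([ 0.5949,  0.1426, -0.4295]), np.float64(0.17)) with top height (array([ 0.5951,  0.1428, -0.454 ,  0.0011]), np.float64(0.155))
```

Emit:
servo_tool(series=[[[9.4, 32, 0, 0], [9.4, 32, 0, 0], [9.4, 32, 0, 0], [9.4, 32, 0, 0], [9.4, 32, 0, 0], [9.4, 32, 0, 0], [9.4, 32, 0, 0], [9.4, 32, 0, 0], [9.4, 32, 0, 0], [9.4, 32, 0, 0]]])

```text
t: 5.0
eef_pos: [0.5658, -0.1327, 0.2268]
ee_rot: [-3.141, -0.0, -0.385]
force: [1.0, 0.4, 0.4]
width: 0.0876
gripper_force: 0.0
```

Emit:
servo_tool(series=[[[9.4, 32, 0, 0], [9.4, 32, 0, 0], [0, 0, 0, 0], [0, 0, 0, 0], [0, 0, 0, 0], [0, 0, 0, 0], [0, 0, 0, 0], [0, 0, 0, 0], [0, 0, 0, 0], [0, 0, 0, 0]]])

```text
t: 5.83
eef_pos: [0.5598, -0.1969, 0.2266]
ee_rot: [-3.142, -0.0, -0.384]
force: [-0.2, -1.1, -0.4]
width: 0.0878
gripper_force: 0.0
```

```bash
python3 - <<'E'
from h import *
im,c=grab("wrist","pics/w2.png"); plan([.577,-.286,.1],-.443+np.pi/2)
for n,(x,y,r,h) in dict(slim_tall_center=(.577,-.286,.025,.036),wide_flat_center=(.45,-.283,.032,.02),slim_flat_center=(.437,-.014,.025,.02)).items():
    m=pick("wrist",c,n,[x,y,h/2]); print(n,proj(c,[x,y,h/2]),m is not None and fit([(c,m)],lambda p:cyl(p[0],p[1],0,r,h),[x,y],[.01,.01]))
x,y,a,X,Y=.635,-.096,.34,.094,.098
g=(sil(c,box(x,y,a,X+.02,Y+.02,.006,.006))&(im.min(2)>120)).astype(np.uint8)
g=cv2.morphologyEx(g,cv2.MORPH_OPEN,np.ones((3,3),np.uint8)); hm=g*0
cv2.fillConvexPoly(hm,cv2.convexHull(np.argwhere(g)[:,::-1].astype(np.int32)),1)
print(fit([(c,hm.astype(bool))],lambda p:box(p[0],p[1],p[2],X,Y,.0,.006),[x,y,a],[.01,.01,.1]))
E
```

```text
t 5.88 pos [ 0.5597 -0.1971  0.2266] rpy [-3.1416e+00 -1.0000e-04 -3.8400e-01] shift [ 49.3  76.  126.6] norm 155.7 turn -1.512 q [-0.01  0.23 -0.17  0.   -1.17  1.2 ] w 0.0876 F [-0.7 -0.3 -0.2]
slim_tall_center [[389.40903889 162.23784455]] (array([ 0.5755, -0.2869]), np.float64(0.04))
wide_flat_center [[419.80139055 264.31929164]] (array([ 0.4488, -0.2838]), np.float64(0.21))
slim_flat_center [[221.30916854 346.25632035]] False
(array([ 0.6408, -0.0902,  0.2931]), np.float64(0.185))
```

View pics/w2.png

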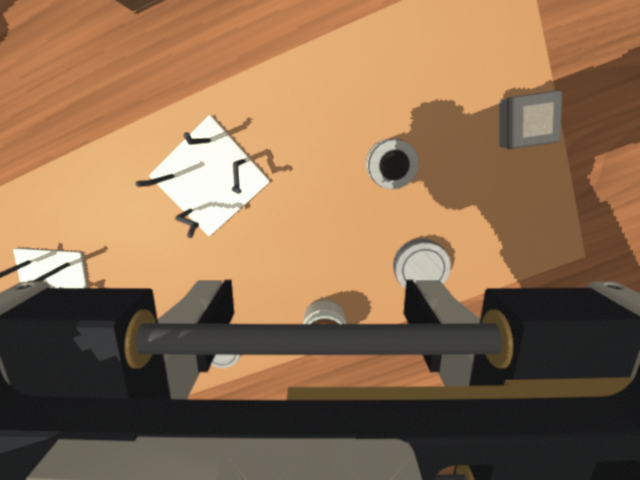

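```bash
cat >> h.py <<'E'
def wires(x,y,a,w,bx,by):
    R=np.array([[np.cos(a),-np.sin(a)],[np.sin(a),np.cos(a)]]); L=[]
    for sy in(1,-1):
        for P in ([[w,w*sy,.006],[w,w*sy,.071]],[[bx,by*sy,.006],[bx,by*sy,.02],[-w,w*sy,.05],[-w,w*sy,.071]]):
            P=np.array(P,float); P[:,:2]=P[:,:2]@R.T+[x,y]; L.append(P)
    return L
E
python3 - <<'E'
from h import *
im,c=grab("wrist"); x,y,a,X,Y=.635,-.096,.34,.094,.098
z=sil(c,box(x,y,a,X+.03,Y+.03,.006,.006)); g=(z&(im.min(2)>150)).astype(np.uint8)
n,l,st,_=cv2.connectedComponentsWithStats(g); g=(l==1+st[1:,4].argmax()).astype(np.uint8); hm=g*0
cv2.fillConvexPoly(hm,cv2.convexHull(np.argwhere(g)[:,::-1].astype(np.int32)),1)
p,e=fit([(c,hm.astype(bool))],lambda p:box(p[0],p[1],p[2],X,Y,.0,.006),[x,y,a],[.01,.01,.1]); print(p,e)
o=cv2.resize(im[90:260,110:310,::-1],None,fx=2,fy=2,interpolation=3).copy()
for P in wires(*p,.029,-.011,.042): cv2.polylines(o,[((proj(c,P)-[110,90])*2).astype(int)],False,(0,0,255) if len(P)>2 else (0,200,0),1)
i2=cv2.imread('pics/w1.png')[120:290,290:450]; o2=cv2.resize(i2,None,fx=2,fy=2,interpolation=3)
cv2.imwrite('pics/o.png',np.hstack([o,o2]))
E
```

```text
[ 0.6336 -0.0963  0.3194] 0.006
```

View pics/o.png

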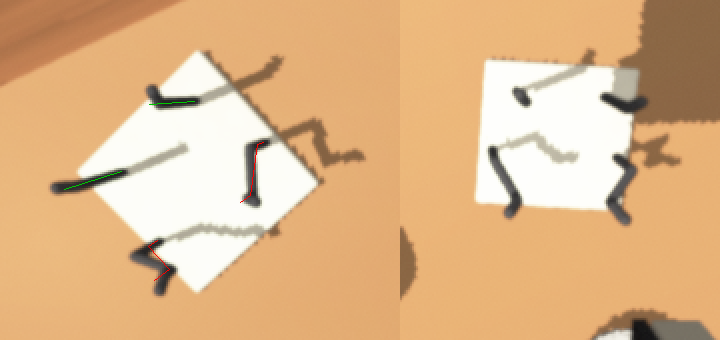

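The overlay confirms the wide rack at (0.634, -0.096) with yaw 0.319, and both fronts face the robot side. I'll pick the narrow tall tin, squeezing it along two crossed directions to centre it.

Emit:
servo_tool(series=[[[9.8, 15.4, 20, 0], [9.8, 15.4, 20, 0], [9.8, 15.4, 20, 0], [9.8, 15.4, 20, 0], [9.7, 15.6, 20, 0], [0, 0, 25, 0], [0, 0, 25, 0], [0, 0, 25, 0], [0, 0, 20, 0], [0, 0, 16, 0]]], claw=-1)

```text
t: 6.92
eef_pos: [0.5751, -0.2874, 0.0134]
ee_rot: [3.141, 0.002, -0.385]
force: [1.1, 0.8, 1.2]
width: 0.0875
gripper_force: 0.0
```

Emit:
servo_tool(series=[[[0, 0, 7.5, 0], [0, 0, 0, 0], [0, 0, 0, 0], [0, 0, 0, 0], [0, 0, 0, 0], [0, 0, 0, 0], [0, 0, 0, 0], [0, 0, 0, 0], [0, 0, 0, 0], [0, 0, 0, 0]]], claw=0.3, grip_force=5)

```text
t: 7.75
eef_pos: [0.5766, -0.2875, 0.0092]
ee_rot: [-3.141, -0.002, -0.384]
force: [-0.2, 2.3, 6.4]
width: 0.0499
gripper_force: 5.0
```

Emit:
servo_tool(series=[[[0, 0, 0, 0], [0, 0, 0, 0], [0, 0, 0, 0], [0, 0, 0, 0], [0, 0, 0, 0.12], [0, 0, 0, 0.12], [0, 0, 0, 0.12], [0, 0, 0, 0.12], [0, 0, 0, 0.12], [0, 0, 0, 0.12]]], claw=-1)

```text
t: 8.58
eef_pos: [0.5758, -0.2874, 0.0078]
ee_rot: [3.141, 0.0, -1.111]
force: [-0.1, 0.1, -0.1]
width: 0.0873
gripper_force: 0.0
```

Emit:
servo_tool(series=[[[0, 0, 0, 0.12], [0, 0, 0, 0.12], [0, 0, 0, 0.12], [0, 0, 0, 0.12], [0, 0, 0, 0.12], [0, 0, 0, 0.12], [0, 0, 0, 0.12], [0, 0, 0, 0.07], [0, 0, 0, 0], [0, 0, 0, 0]]])

```text
t: 9.42
eef_pos: [0.5759, -0.2874, 0.0079]
ee_rot: [3.141, -0.0, -2.012]
force: [0.4, 0.2, 0.5]
width: 0.0877
gripper_force: 0.0
```

Emit:
servo_tool(series=[[[0, 0, 0, 0], [0, 0, 0, 0], [0, 0, 0, 0], [0, 0, 0, 0], [0, 0, 0, 0], [0, 0, 0, 0], [0, 0, 0, 0], [0, 0, 0, 0], [0, 0, 0, 0], [0, 0, 0, 0]]], claw=0.5, grip_force=15)

```text
t: 10.25
eef_pos: [0.576, -0.2874, 0.0081]
ee_rot: [-3.142, 0.0, -2.015]
force: [-0.3, -1.0, -0.8]
width: 0.0496
gripper_force: 15.0
```

```bash
python3 - <<'E'
from h import *
plan([.5951,.1424,.17],-.443-np.pi/2)
E
```

```text
t 10.25 pos [ 0.576  -0.2874  0.0081] rpy [-3.1415  0.     -2.0147] shift [-396.4  167.3 -161.9] norm 459.7 turn -0.001 q [-0.16  0.51 -0.3   0.   -0.76 -0.28] w 0.0496 F [-0.3 -1.  -0.8]
```

Emit:
servo_tool(series=[[[0, 0, -30, 0], [0, 0, -40, 0], [0, 0, -40, 0], [0, 0, -40, 0], [-30, 12.7, -10, 0], [-33, 14, 0, 0], [-33, 14, 0, 0], [-33, 14, 0, 0], [-33, 14, 0, 0], [-33, 14, 0, 0]]])

```text
t: 11.08
eef_pos: [0.5846, -0.0742, 0.1682]
ee_rot: [-3.142, 0.0, -2.015]
force: [0.9, 0.3, -1.3]
width: 0.0498
gripper_force: 15.0
```

Emit:
servo_tool(series=[[[-33, 14, 0, 0], [-33, 14, 0, 0], [-33, 14, 0, 0], [-33, 14, 0, 0], [-33, 14, 0, 0], [-33, 14, 0, 0], [0, 0, 0, 0], [0, 0, 0, 0], [0, 0, 0, 0], [0, 0, 0, 0]]])

```text
t: 11.92
eef_pos: [0.5939, 0.1382, 0.1679]
ee_rot: [3.141, -0.0, -2.016]
force: [-0.2, 0.5, -1.1]
width: 0.0497
gripper_force: 15.0
```

```bash
python3 - <<'E'
from h import *
plan([.5951,.1424,.11],-.443-np.pi/2); grab("wrist","pics/w3.png")
E
```

```text
t 11.92 pos [0.5939 0.1382 0.1679] rpy [ 3.1412e+00 -4.0000e-04 -2.0155e+00] shift [-4.3  0.7 57.9] norm 58.1 turn -0.002 q [ 0.55  0.3  -0.22 -0.   -1.06 -0.99] w 0.0497 F [-0.2  0.5 -1.1]
```

View pics/w3.png

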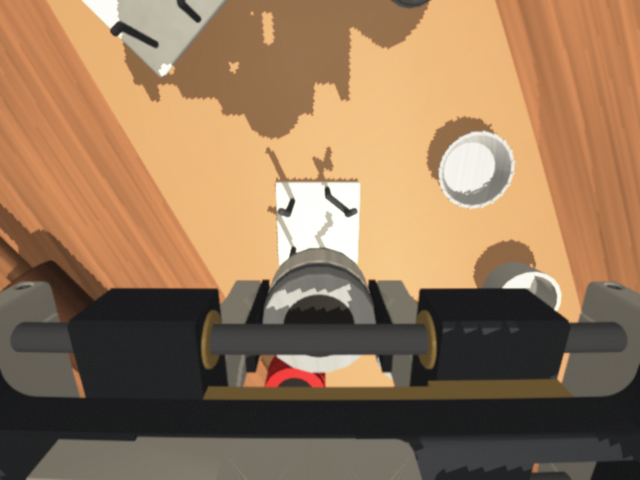

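The narrow tall tin is held square between the fingers at (318,310), and the foot at columns 276–360 is centred on the tool. I'll lower it.

Emit:
servo_tool(series=[[[-4.3, 0.7, 0, 0], [0, 0, 20, 0], [0, 0, 20, 0], [0, 0, 18, 0], [0, 0, 5, 0], [0, 0, 10, 0], [0, 0, 10, 0], [0, 0, 10, 0], [0, 0, 5, 0], [0, 0, 0, 0]]])

```text
t: 12.8
eef_pos: [0.5948, 0.1429, 0.0688]
ee_rot: [3.14, -0.001, -2.015]
force: [0.6, 0.1, -1.7]
width: 0.0495
gripper_force: 15.0
```

```bash
python3 - <<'E'
from h import *
plan([.5951,.1424,.016],-.443-np.pi/2)
E
```

```text
t 12.8 pos [0.5948 0.1429 0.0688] rpy [ 3.1404e+00 -1.5000e-03 -2.0150e+00] shift [ 0.3 -0.5 52.8] norm 52.8 turn -0.001 q [ 0.55  0.4  -0.32 -0.   -0.85 -1.  ] w 0.0495 F [ 0.6  0.1 -1.7]
```

Emit:
servo_tool(series=[[[0, 0, 6, 0], [0, 0, 6, 0], [0, 0, 6, 0], [0, 0, 6, 0], [0, 0, 6, 0], [0, 0, 6, 0], [0, 0, 6, 0], [0, 0, 5, 0], [0, 0, 3, 0], [0, 0, 0, 0]]])

```text
t: 13.63
eef_pos: [0.595, 0.143, 0.0191]
ee_rot: [3.141, -0.001, -2.015]
force: [-0.3, 0.2, -0.3]
width: 0.0495
gripper_force: 15.0
```

Emit:
servo_tool(series=[[[0, 0, 2, 0], [0, 0, 2, 0], [0, 0, 0.8, 0], [0, 0, 0, 0], [0, 0, 0, 0], [0, 0, 0, 0], [0, 0, 0, 0], [0, 0, 0, 0], [0, 0, 0, 0], [0, 0, 0, 0]]])

```text
t: 14.47
eef_pos: [0.5954, 0.1433, 0.0153]
ee_rot: [-3.142, 0.0, -2.015]
force: [0.3, 0.1, -0.6]
width: 0.05
gripper_force: 15.0
```

Emit:
servo_tool(series=[[[0, 0, 0, 0], [0, 0, 0, 0], [0, 0, 0, 0], [0, 0, 0, 0], [0, 0, -20, 0], [0, 0, -30, 0], [0, 0, -40, 0], [0, 0, -40, 0], [0, 0, -40, 0], [0, 0, -40, 0]]], claw=-0.5)

```text
t: 15.3
eef_pos: [0.595, 0.143, 0.2275]
ee_rot: [-3.141, 0.0, -2.015]
force: [2.5, -0.7, -0.5]
width: 0.0655
gripper_force: 0.0
```

```bash
python3 - <<'E'
from h import *
plan([.4365,-.0135,.2],-.443-np.pi/2)
im,c=grab("scene"); o=cv2.resize(im[250:330,340:430,::-1],None,fx=4,fy=4,interpolation=3); 
im,c=grab("wrist"); cv2.imwrite("pics/w4.png",np.hstack([o,im[80:400,180:460,::-1]]))
E
```

```text
t 15.3 pos [0.595  0.143  0.2275] rpy [-3.1415e+00  2.0000e-04 -2.0148e+00] shift [209.5  75.9  27.4] norm 224.5 turn -0.001 q [ 0.55  0.26 -0.13  0.   -1.18 -1.  ] w 0.0655 F [ 2.5 -0.7 -0.5]
```

View pics/w4.png

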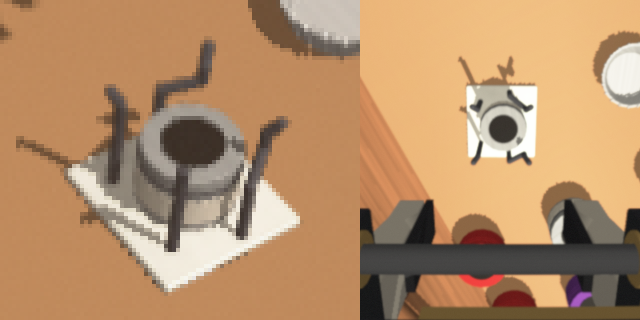

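The narrow tall tin is seated upright in its dispenser. Next is the narrow flat tin.

Emit:
servo_tool(series=[[[35, 12.6, 0, 0], [35, 12.6, 0, 0], [35, 12.6, 0, 0], [35, 12.6, 0, 0], [35, 12.6, 0, 0], [34.5, 12.9, 0, 0], [0, 0, 10, -0.12], [0, 0, 10, -0.12], [0, 0, 10, -0.12], [0, 0, 10, -0.12]]], claw=-1)

```text
t: 16.23
eef_pos: [0.4367, -0.0135, 0.1851]
ee_rot: [-3.14, 0.001, -1.529]
force: [0.0, -0.4, 0.2]
width: 0.0874
gripper_force: 0.0
```

Emit:
servo_tool(series=[[[0, 0, 10, -0.12], [0, 0, 10, -0.12], [0, 0, 10, -0.12], [0, 0, 10, -0.12], [0, 0, 10, -0.12], [0, 0, 10, -0.12], [0, 0, 10, -0.12], [0, 0, 10, -0.12], [0, 0, 10, -0.125], [0, 0, 0, 0]]])

```text
t: 17.07
eef_pos: [0.4357, -0.0137, 0.0937]
ee_rot: [3.14, 0.002, -0.444]
force: [0.1, 0.3, -0.6]
width: 0.0875
gripper_force: 0.0
```

```bash
python3 - <<'E'
from h import *
im,c=grab("wrist","pics/w5.png"); plan([.4365,-.0135,.004],-.443)
x,y=.4365,-.0135
m=pick("wrist",c,"slim_flat_center",[x,y,.01]); print(proj(c,[x,y,.01]),m is not None and fit([(c,m)],lambda p:cyl(p[0],p[1],0,.025,.02),[x,y],[.01,.01]))
E
```

```text
t 17.12 pos [ 0.4362 -0.0136  0.0946] rpy [ 3.1402e+00  1.3000e-03 -4.5200e-01] shift [ 0.3 -0.4 90.6] norm 90.6 turn -0.009 q [ 0.42  0.1  -0.67 -0.   -0.8   0.7 ] w 0.0879 F [ 1.5  0.8 -0.5]
[[315.93829068 242.70950815]] (array([ 0.4359, -0.0156]), np.float64(0.07))
```

Emit:
servo_tool(series=[[[0, 0, 20, 0], [0, 0, 20, 0], [0, 0, 20, 0], [0, 0, 15, 0], [0, 0, 10, 0], [0, 0, 5, 0], [0, 0, 0, 0], [0, 0, 0, 0], [0, 0, 0, 0], [0, 0, 0, 0]]])

```text
t: 18.0
eef_pos: [0.4376, -0.013, 0.0061]
ee_rot: [-3.14, -0.001, -0.45]
force: [-0.2, 0.8, -0.3]
width: 0.088
gripper_force: 0.0
```

Emit:
servo_tool(series=[[[0, 0, 0, 0], [0, 0, 0, 0], [0, 0, 0, 0], [0, 0, 0, 0], [0, 0, 0, 0], [0, 0, 0, 0], [0, 0, 0, 0], [0, 0, 0, 0], [0, 0, 0, 0], [0, 0, 0, 0]]], claw=0.5, grip_force=4)

```text
t: 18.83
eef_pos: [0.4369, -0.0134, 0.0052]
ee_rot: [3.141, 0.0, -0.45]
force: [-0.4, -0.2, 0.0]
width: 0.0497
gripper_force: 4.0
```

Emit:
servo_tool(series=[[[0, 0, 0, 0], [0, 0, 0, 0], [0, 0, 0, 0], [0, 0, 0, 0], [0, 0, 0, 0.12], [0, 0, 0, 0.12], [0, 0, 0, 0.12], [0, 0, 0, 0.12], [0, 0, 0, 0.12], [0, 0, 0, 0.12]]], claw=-1)

```text
t: 19.67
eef_pos: [0.4369, -0.0133, 0.0053]
ee_rot: [-3.142, -0.0, -1.176]
force: [-1.1, 0.2, -0.5]
width: 0.0879
gripper_force: 0.0
```

Emit:
servo_tool(series=[[[0, 0, 0, 0.12], [0, 0, 0, 0.12], [0, 0, 0, 0.12], [0, 0, 0, 0.12], [0, 0, 0, 0.12], [0, 0, 0, 0.12], [0, 0, 0, 0.12], [0, 0, 0, 0], [0, 0, 0, 0], [0, 0, 0, 0]]])

```text
t: 20.5
eef_pos: [0.4369, -0.0133, 0.0053]
ee_rot: [-3.142, -0.0, -2.006]
force: [0.7, -0.2, 0.1]
width: 0.0874
gripper_force: 0.0
```

```bash
python3 - <<'E'
from h import *
plan([.4365,-.0135,.004],-.443-np.pi/2)
E
```

```text
t 20.5 pos [ 0.4369 -0.0133  0.0053] rpy [-3.1416 -0.     -2.0058] shift [0.3 0.3 1.3] norm 1.3 turn 0.008 q [ 0.42  0.26 -0.77  0.   -0.54 -0.86] w 0.0874 F [ 0.7 -0.2  0.1]
```

Emit:
servo_tool(series=[[[0, 0, 1, 0.008], [0, 0, 0, 0], [0, 0, 0, 0], [0, 0, 0, 0], [0, 0, 0, 0], [0, 0, 0, 0], [0, 0, 0, 0], [0, 0, 0, 0], [0, 0, 0, 0], [0, 0, 0, 0]]], claw=0.5, grip_force=15)

```text
t: 21.33
eef_pos: [0.4369, -0.0133, 0.0043]
ee_rot: [-3.142, 0.0, -2.018]
force: [0.3, 0.4, -0.1]
width: 0.0495
gripper_force: 15.0
```

Emit:
servo_tool(series=[[[0, 0, -20, 0], [0, 0, -40, 0], [0, 0, -40, 0], [0, 0, -40, 0], [-30, -10, -20, 0], [-35, -12.6, 0, 0], [-35, -12.6, 0, 0], [-35, -12.6, 0, 0], [-35, -12.6, 0, 0], [-35, -12.6, 0, 0]]])

```text
t: 22.17
eef_pos: [0.5922, 0.1412, 0.164]
ee_rot: [3.141, -0.0, -2.018]
force: [0.2, -0.5, -0.3]
width: 0.0495
gripper_force: 15.0
```

```bash
python3 - <<'E'
from h import *
plan([.5951,.1428,.16],-.443-np.pi/2)
E
```

```text
t 22.17 pos [0.5922 0.1412 0.164 ] rpy [ 3.1412e+00 -1.0000e-04 -2.0179e+00] shift [-2.7 -2.   4. ] norm 5.2 turn -0.004 q [ 0.55  0.3  -0.23 -0.   -1.05 -1.  ] w 0.0495 F [ 0.2 -0.5 -0.3]
```

Emit:
servo_tool(series=[[[-2.7, -2, 0, 0], [0, 0, 25, 0], [0, 0, 25, 0], [0, 0, 15, 0], [0, 0, 8, 0], [0, 0, 8, 0], [0, 0, 8, 0], [0, 0, 8, 0], [0, 0, 5, 0], [0, 0, 0, 0]]])

```text
t: 23.0
eef_pos: [0.5939, 0.1413, 0.0614]
ee_rot: [3.141, -0.001, -2.018]
force: [-0.5, -0.8, -0.6]
width: 0.0495
gripper_force: 15.0
```

Emit:
servo_tool(series=[[[0, 0, 5, 0], [0, 0, 5, 0], [0, 0, 3, 0], [0, 0, 1.5, 0], [0, 0, 0, 0], [0, 0, 0, 0], [0, 0, 0, 0], [0, 0, 0, 0], [0, 0, 0, 0], [0, 0, 0, 0]]])

```text
t: 23.83
eef_pos: [0.5944, 0.1416, 0.0479]
ee_rot: [-3.141, 0.0, -2.018]
force: [-0.1, 0.1, -1.1]
width: 0.0497
gripper_force: 15.0
```

Emit:
servo_tool(series=[[[0, 0, 1.2, 0], [0, 0, 0, 0], [0, 0, 0, 0], [0, 0, 0, 0], [0, 0, 0, 0], [0, 0, 0, 0], [0, 0, 0, 0], [0, 0, 0, 0], [0, 0, 0, 0], [0, 0, 0, 0]]])

```text
t: 24.67
eef_pos: [0.5943, 0.1415, 0.0466]
ee_rot: [3.142, -0.0, -2.018]
force: [0.5, -0.9, -0.6]
width: 0.0493
gripper_force: 15.0
```

Emit:
servo_tool(series=[[[0, 0, 0, 0], [0, 0, 0, 0], [0, 0, 0, 0], [0, 0, 0, 0], [0, 0, -20, 0], [0, 0, -30, 0], [0, 0, -35, 0], [0, 0, -35, 0], [0, 0, -30, 0], [0, 0, -20, 0]]], claw=-0.5)

```text
t: 25.5
eef_pos: [0.5953, 0.1418, 0.2205]
ee_rot: [-3.139, 0.003, -2.017]
force: [-0.3, 1.0, 0.3]
width: 0.0659
gripper_force: 0.0
```

```bash
python3 - <<'E'
from h import *
plan([.569,.2975,.2],.3194-np.pi/2); plan([.569,.2975,.2],.3194)
im,c=grab("scene"); o=cv2.resize(im[250:330,340:430,::-1],None,fx=4,fy=4,interpolation=3); 
V=[(k,)+grab(k) for k in ("scene","wrist")]
o2=cv2.resize(V[0][1][290:350,430:505,::-1],(400,320),interpolation=3)
cv2.imwrite("pics/w6.png",np.hstack([o,o2]))
x,y=.569,.2975
for k,im,c in V:
    m=pick(k,c,"wide_tall_center",[x,y,.018]); print(k,proj(c,[x,y,.018]),m is not None and fit([(c,m)],lambda p:cyl(p[0],p[1],0,.032,.036),[x,y],[.01,.01]))
E
```

```text
t 25.5 pos [0.5953 0.1418 0.2205] rpy [-3.1387e+00  3.0000e-03 -2.0174e+00] shift [-129.    91.    20.6] norm 159.2 turn -0.766 q [ 0.55  0.26 -0.15  0.   -1.16 -1.  ] w 0.0659 F [-0.3  1.   0.3]
t 25.5 pos [0.5953 0.1418 0.2205] rpy [-3.1387e+00  3.0000e-03 -2.0174e+00] shift [-129.    91.    20.6] norm 159.2 turn 0.805 q [ 0.55  0.26 -0.15  0.   -1.16 -1.  ] w 0.0659 F [-0.3  1.   0.3]
scene [[466.84105707 319.36107205]] (array([0.5695, 0.2963]), np.float64(0.123))
wrist [[395.46273282 314.58538843]] False
```

View pics/w6.png

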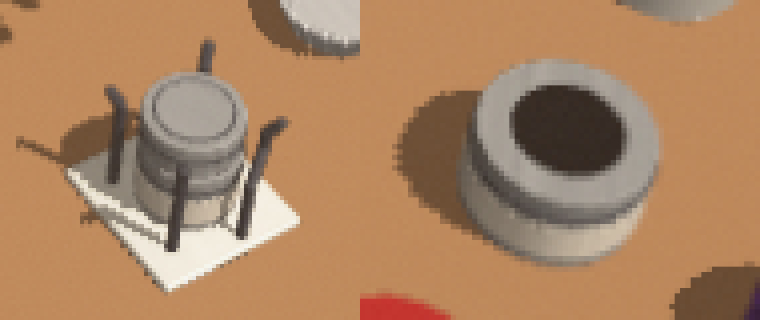

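The narrow stack is done and level. The right-hand crop confirms the plain steel tin with paper band and dark window. I'll fetch it now.

Emit:
servo_tool(series=[[[-25.8, 18.2, 0, 0], [-25.8, 18.2, 5, 0], [-25.8, 18.2, 20, 0], [-25.8, 18.2, 20, 0], [-25.8, 18.2, 20, 0], [0, 0, 15, 0.115], [0, 0, 15, 0.115], [0, 0, 15, 0.115], [0, 0, 15, 0.115], [0, 0, 15, 0.115]]], claw=-1)

```text
t: 26.58
eef_pos: [0.567, 0.2966, 0.074]
ee_rot: [-3.141, -0.003, -2.598]
force: [0.3, -0.5, 0.1]
width: 0.0876
gripper_force: 0.0
```

Emit:
servo_tool(series=[[[0, 0, 0, 0.115], [0, 0, 0, 0.115], [0, 0, 0, 0], [0, 0, 0, 0], [0, 0, 0, 0], [0, 0, 0, 0], [0, 0, 0, 0], [0, 0, 0, 0], [0, 0, 0, 0], [0, 0, 0, 0]]])

```text
t: 27.42
eef_pos: [0.568, 0.2972, 0.0767]
ee_rot: [3.142, 0.0, -2.822]
force: [-0.2, -0.9, 0.2]
width: 0.0876
gripper_force: 0.0
```

```bash
python3 - <<'E'
from h import *
plan([.569,.2972,.008],.3194)
E
```

```text
t 27.42 pos [0.568  0.2972 0.0767] rpy [ 3.1415e+00  2.0000e-04 -2.8224e+00] shift [-0.9 -0.3 68.7] norm 68.7 turn -0.0 q [ 0.79  0.43 -0.25  0.   -0.89 -2.04] w 0.0876 F [-0.2 -0.9  0.2]
```

Emit:
servo_tool(series=[[[-0.9, -0.3, 20, 0], [0, 0, 20, 0], [0, 0, 15, 0], [0, 0, 10, 0], [0, 0, 3.5, 0], [0, 0, 0, 0], [0, 0, 0, 0], [0, 0, 0, 0], [0, 0, 0, 0], [0, 0, 0, 0]]])

```text
t: 28.25
eef_pos: [0.5693, 0.2976, 0.0089]
ee_rot: [3.141, 0.001, -2.823]
force: [-0.1, -1.3, 0.3]
width: 0.0874
gripper_force: 0.0
```

Emit:
servo_tool(series=[[[0, 0, 0, 0], [0, 0, 0, 0], [0, 0, 0, 0], [0, 0, 0, 0], [0, 0, 0, 0], [0, 0, 0, 0], [0, 0, 0, 0], [0, 0, 0, 0], [0, 0, 0, 0], [0, 0, 0, 0]]], claw=0.5, grip_force=4)

```text
t: 29.08
eef_pos: [0.569, 0.2972, 0.0081]
ee_rot: [3.142, 0.0, -2.823]
force: [-0.1, 0.2, 1.1]
width: 0.0636
gripper_force: 4.0
```

Emit:
servo_tool(series=[[[0, 0, 0, 0], [0, 0, 0, 0], [0, 0, 0, 0], [0, 0, 0, 0], [0, 0, 0, -0.12], [0, 0, 0, -0.12], [0, 0, 0, -0.12], [0, 0, 0, -0.12], [0, 0, 0, -0.12], [0, 0, 0, -0.12]]], claw=-1)

```text
t: 29.92
eef_pos: [0.5689, 0.2972, 0.008]
ee_rot: [3.142, -0.0, -2.097]
force: [0.1, -0.6, -0.0]
width: 0.0876
gripper_force: 0.0
```

Emit:
servo_tool(series=[[[0, 0, 0, -0.12], [0, 0, 0, -0.12], [0, 0, 0, -0.12], [0, 0, 0, -0.12], [0, 0, 0, -0.12], [0, 0, 0, -0.12], [0, 0, 0, -0.12], [0, 0, 0, -0.011], [0, 0, 0, 0], [0, 0, 0, 0]]])

```text
t: 30.75
eef_pos: [0.5689, 0.2972, 0.008]
ee_rot: [3.142, -0.0, -1.256]
force: [0.5, 0.2, -0.5]
width: 0.0878
gripper_force: 0.0
```

Emit:
servo_tool(series=[[[0, 0, 0, 0], [0, 0, 0, 0], [0, 0, 0, 0], [0, 0, 0, 0], [0, 0, 0, 0], [0, 0, 0, 0], [0, 0, 0, 0], [0, 0, 0, 0], [0, 0, 0, 0], [0, 0, 0, 0]]], claw=0.5, grip_force=15)

```text
t: 31.58
eef_pos: [0.569, 0.2972, 0.0081]
ee_rot: [-3.141, 0.0, -1.252]
force: [1.9, 0.8, 0.1]
width: 0.0641
gripper_force: 15.0
```

```bash
python3 - <<'E'
from h import *
plan([.6336,-.0963,.17],.3194-np.pi/2)
E
```

```text
t 31.58 pos [0.569  0.2972 0.0081] rpy [-3.1415  0.     -1.2519] shift [ 393.9   62.1 -161.9] norm 430.4 turn -0.0 q [ 0.78  0.51 -0.3   0.   -0.76 -0.47] w 0.0641 F [1.9 0.8 0.1]
```

Emit:
servo_tool(series=[[[0, 0, -30, 0], [0, 0, -40, 0], [0, 0, -40, 0], [0, 0, -40, 0], [24, 4, -12, 0], [33, 5.2, 0, 0], [33, 5.2, 0, 0], [33, 5.2, 0, 0], [33, 5.2, 0, 0], [33, 5.2, 0, 0]]])

```text
t: 32.42
eef_pos: [0.5992, 0.1068, 0.1699]
ee_rot: [3.141, 0.0, -1.252]
force: [0.3, 1.1, -1.3]
width: 0.0639
gripper_force: 15.0
```

Emit:
servo_tool(series=[[[33, 5.2, 0, 0], [33, 5.2, 0, 0], [33, 5.2, 0, 0], [33, 5.2, 0, 0], [33, 5.2, 0, 0], [33, 5.2, 0, 0], [0, 0, 0, 0], [0, 0, 0, 0], [0, 0, 0, 0], [0, 0, 0, 0]]])

```text
t: 33.25
eef_pos: [0.6319, -0.0888, 0.1699]
ee_rot: [3.141, 0.0, -1.251]
force: [-0.4, -0.5, -2.5]
width: 0.0639
gripper_force: 15.0
```

```bash
python3 - <<'E'
from h import *
plan([.6336,-.0963,.08],.3194-np.pi/2)
E
```

```text
t 33.25 pos [ 0.6319 -0.0888  0.1699] rpy [ 3.1412e+00  3.0000e-04 -1.2512e+00] shift [ 7.7  0.8 89.9] norm 90.2 turn 0.0 q [ 0.17  0.34 -0.15 -0.   -1.08  0.15] w 0.0639 F [-0.4 -0.5 -2.5]
```

Emit:
servo_tool(series=[[[7.7, 0.8, 0, 0], [0, 0, 25, 0], [0, 0, 25, 0], [0, 0, 20, 0], [0, 0, 10, 0], [0, 0, 6, 0], [0, 0, 6, 0], [0, 0, 6, 0], [0, 0, 4, 0], [0, 0, 0, 0]]])

```text
t: 34.08
eef_pos: [0.6338, -0.097, 0.0678]
ee_rot: [3.141, 0.0, -1.252]
force: [-0.1, -0.3, -0.6]
width: 0.064
gripper_force: 15.0
```

Emit:
servo_tool(series=[[[0, 0, 6, 0], [0, 0, 6, 0], [0, 0, 6, 0], [0, 0, 6, 0], [0, 0, 6, 0], [0, 0, 6, 0], [0, 0, 6, 0], [0, 0, 4, 0], [0, 0, 3, 0], [0, 0, 0, 0]]])

```text
t: 34.92
eef_pos: [0.6335, -0.0971, 0.0182]
ee_rot: [3.14, 0.0, -1.252]
force: [0.3, -0.5, -1.7]
width: 0.0637
gripper_force: 15.0
```

Emit:
servo_tool(series=[[[0, 0, 2, 0], [0, 0, 1.5, 0], [0, 0, 0, 0], [0, 0, 0, 0], [0, 0, 0, 0], [0, 0, 0, 0], [0, 0, 0, 0], [0, 0, 0, 0], [0, 0, 0, 0], [0, 0, 0, 0]]])

```text
t: 35.75
eef_pos: [0.6339, -0.097, 0.0156]
ee_rot: [-3.142, -0.0, -1.252]
force: [-0.4, 0.6, -2.3]
width: 0.0638
gripper_force: 15.0
```

Emit:
servo_tool(series=[[[0, 0, 0, 0], [0, 0, 0, 0], [0, 0, 0, 0], [0, 0, 0, 0], [0, 0, -20, 0], [0, 0, -30, 0], [0, 0, -40, 0], [0, 0, -40, 0], [0, 0, -40, 0], [0, 0, -20, 0]]], claw=-0.75)

```text
t: 36.58
eef_pos: [0.6358, -0.0973, 0.2117]
ee_rot: [-3.135, -0.003, -1.251]
force: [1.1, 0.1, 0.4]
width: 0.077
gripper_force: 0.0
```

```bash
python3 - <<'E'
from h import *
plan([.449,-.2835,.1],.3194)
im,c=grab("scene"); o=cv2.resize(im[215:295,230:320,::-1],None,fx=4,fy=4,interpolation=3); 
im,c=grab("wrist"); cv2.imwrite("pics/w7.png",np.hstack([o,im[80:400,180:500,::-1]]))
x,y=.449,-.2835; m=pick("wrist",c,"wide_flat_center",[x,y,.01]); print(proj(c,[x,y,.01]),m is not None and fit([(c,m)],lambda p:cyl(p[0],p[1],0,.032,.02),[x,y],[.01,.01]))
E
```

```text
t 36.58 pos [ 0.6358 -0.0973  0.2117] rpy [-3.1351e+00 -2.7000e-03 -1.2511e+00] shift [117.8 236.5 110.5] norm 286.4 turn -1.571 q [ 0.15  0.31 -0.09  0.   -1.16  0.17] w 0.077 F [1.1 0.1 0.4]
[[556.35704066  96.46042404]] (array([ 0.4481, -0.2834]), np.float64(0.038))
```

View pics/w7.png

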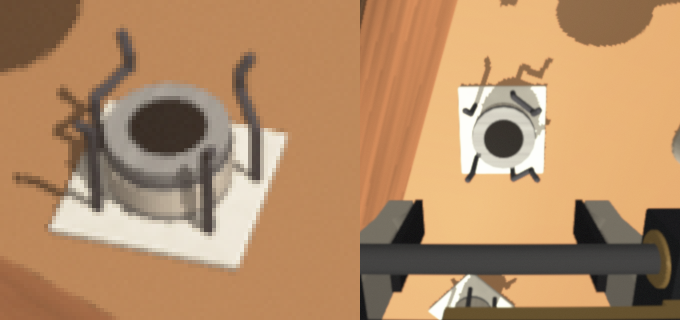

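Emit:
servo_tool(series=[[[17, 33.5, 0, 0], [17, 33.5, 0, 0], [17, 33.5, 0, 0], [17, 33.5, 0, 0], [17, 33.5, 0, 0], [17, 33.5, 0, 0], [17, 33.5, 0, 0], [0, 0, 10, 0.12], [0, 0, 10, 0.12], [0, 0, 10, 0.12]]], claw=-1)

```text
t: 37.57
eef_pos: [0.4472, -0.284, 0.1743]
ee_rot: [3.14, 0.001, -1.62]
force: [0.2, -0.2, -0.1]
width: 0.0877
gripper_force: 0.0
```

Emit:
servo_tool(series=[[[0, 0, 10, 0.12], [0, 0, 10, 0.12], [0, 0, 10, 0.12], [0, 0, 10, 0.12], [0, 0, 10, 0.12], [0, 0, 10, 0.12], [0, 0, 10, 0.12], [0, 0, 10, 0.12], [0, 0, 0, 0.12], [0, 0, 0, 0.12]]])

```text
t: 38.4
eef_pos: [0.447, -0.2831, 0.0935]
ee_rot: [3.139, -0.003, -2.818]
force: [0.3, 0.2, 0.7]
width: 0.0875
gripper_force: 0.0
```

```bash
python3 - <<'E'
from h import *
plan([.4485,-.2834,.0043],.3194)
E
```

```text
t 38.4 pos [ 0.447  -0.2831  0.0935] rpy [ 3.1394 -0.0032 -2.8181] shift [-1.6 -0.9 89.2] norm 89.2 turn 0.004 q [-0.19  0.25 -0.48 -0.   -0.84 -1.05] w 0.0875 F [0.3 0.2 0.7]
```

Emit:
servo_tool(series=[[[0, 0, 0, 0.011], [-1, 0, 20, 0], [0, 0, 20, 0], [0, 0, 20, 0], [0, 0, 15, 0], [0, 0, 8, 0], [0, 0, 4, 0], [0, 0, 0, 0], [0, 0, 0, 0], [0, 0, 0, 0]]])

```text
t: 39.23
eef_pos: [0.4501, -0.2834, 0.0094]
ee_rot: [-3.141, 0.001, -2.822]
force: [-0.4, -0.1, -0.0]
width: 0.0871
gripper_force: 0.0
```

```bash
python3 - <<'E'
from h import *
plan([.4485,-.2834,.0043],.3194)
E
```

```text
t 39.23 pos [ 0.4501 -0.2834  0.0094] rpy [-3.1408e+00  1.1000e-03 -2.8220e+00] shift [1.5 0.5 5.1] norm 5.4 turn 0.0 q [-0.19  0.37 -0.56  0.   -0.64 -1.06] w 0.0871 F [-0.4 -0.1 -0. ]
```

Emit:
servo_tool(series=[[[1, 0, 3, 0], [0, 0, 0, 0], [0, 0, 0, 0], [0, 0, 0, 0], [0, 0, 0, 0], [0, 0, 0, 0], [0, 0, 0, 0], [0, 0, 0, 0], [0, 0, 0, 0], [0, 0, 0, 0]]], claw=0.5, grip_force=4)

```text
t: 40.07
eef_pos: [0.4486, -0.2836, 0.0058]
ee_rot: [-3.141, 0.0, -2.823]
force: [-0.7, -0.1, 4.1]
width: 0.0639
gripper_force: 4.0
```

Emit:
servo_tool(series=[[[0, 0, 0, 0], [0, 0, 0, 0], [0, 0, 0, 0], [0, 0, 0, 0], [0, 0, 0, -0.12], [0, 0, 0, -0.12], [0, 0, 0, -0.12], [0, 0, 0, -0.12], [0, 0, 0, -0.12], [0, 0, 0, -0.12]]], claw=-1)

```text
t: 40.9
eef_pos: [0.4485, -0.2836, 0.0054]
ee_rot: [3.141, -0.0, -2.097]
force: [-0.2, -0.3, -0.3]
width: 0.0874
gripper_force: 0.0
```

Emit:
servo_tool(series=[[[0, 0, 0, -0.12], [0, 0, 0, -0.12], [0, 0, 0, -0.12], [0, 0, 0, -0.12], [0, 0, 0, -0.12], [0, 0, 0, -0.12], [0, 0, 0, -0.12], [0, 0, 0, -0.011], [0, 0, 0, 0], [0, 0, 0, 0]]])

```text
t: 41.73
eef_pos: [0.4485, -0.2836, 0.0055]
ee_rot: [3.142, 0.0, -1.256]
force: [-0.8, 0.3, 1.5]
width: 0.0875
gripper_force: 0.0
```

```bash
python3 - <<'E'
from h import *
plan([.4485,-.2834,.0043],.3194-np.pi/2)
E
```

```text
t 41.73 pos [ 0.4485 -0.2836  0.0055] rpy [ 3.1415  0.     -1.2556] shift [-0.2 -0.   1.2] norm 1.2 turn -0.004 q [-0.19  0.38 -0.56 -0.   -0.63  0.51] w 0.0875 F [-0.8  0.3  1.5]
```

Emit:
servo_tool(series=[[[0, 0, 1, 0], [0, 0, 0, 0], [0, 0, 0, 0], [0, 0, 0, 0], [0, 0, 0, 0], [0, 0, 0, 0], [0, 0, 0, 0], [0, 0, 0, 0], [0, 0, 0, 0], [0, 0, 0, 0]]], claw=0.5, grip_force=15)

```text
t: 42.57
eef_pos: [0.4485, -0.2836, 0.0045]
ee_rot: [3.142, 0.0, -1.252]
force: [-0.1, 0.2, -1.3]
width: 0.064
gripper_force: 15.0
```

Emit:
servo_tool(series=[[[0, 0, -20, 0], [0, 0, -40, 0], [0, 0, -40, 0], [0, 0, -40, 0], [-17, -33.5, -15, 0], [-17, -33.5, 0, 0], [-17, -33.5, 0, 0], [-17, -33.5, 0, 0], [-17, -33.5, 0, 0], [-17, -33.5, 0, 0]]])

```text
t: 43.4
eef_pos: [0.6081, -0.1222, 0.1595]
ee_rot: [3.141, 0.0, -1.252]
force: [0.8, -0.7, -0.9]
width: 0.0631
gripper_force: 15.0
```

Emit:
servo_tool(series=[[[-17, -33.5, 0, 0], [0, 0, 0, 0], [0, 0, 0, 0], [0, 0, 0, 0], [0, 0, 0, 0], [0, 0, 0, 0], [0, 0, 0, 0], [0, 0, 0, 0], [0, 0, 0, 0], [0, 0, 0, 0]]])

```text
t: 44.23
eef_pos: [0.6337, -0.0973, 0.1597]
ee_rot: [-3.141, 0.0, -1.252]
force: [-1.0, 0.1, -0.8]
width: 0.0637
gripper_force: 15.0
```

```bash
python3 - <<'E'
from h import *
plan([.6337,-.0967,.06],.3194-np.pi/2)
E
```

```text
t 44.23 pos [ 0.6337 -0.0973  0.1597] rpy [-3.1413  0.     -1.2523] shift [-0.6 -0.1 99.7] norm 99.7 turn -0.001 q [ 0.15  0.35 -0.16 -0.   -1.06  0.17] w 0.0637 F [-1.   0.1 -0.8]
```

Target TCP height is about 0.0465.

Emit:
servo_tool(series=[[[-0.6, 0, 20, 0], [0, 0, 25, 0], [0, 0, 15, 0], [0, 0, 8, 0], [0, 0, 8, 0], [0, 0, 8, 0], [0, 0, 8, 0], [0, 0, 5, 0], [0, 0, 3, 0], [0, 0, 0, 0]]])

```text
t: 45.07
eef_pos: [0.6335, -0.0965, 0.059]
ee_rot: [3.141, 0.0, -1.252]
force: [0.3, 0.3, -1.1]
width: 0.0635
gripper_force: 15.0
```

Emit:
servo_tool(series=[[[0, 0, 5, 0], [0, 0, 4, 0], [0, 0, 2, 0], [0, 0, 1, 0], [0, 0, 0, 0], [0, 0, 0, 0], [0, 0, 0, 0], [0, 0, 0, 0], [0, 0, 0, 0], [0, 0, 0, 0]]])

```text
t: 45.9
eef_pos: [0.6338, -0.0965, 0.0477]
ee_rot: [-3.141, -0.0, -1.252]
force: [-0.5, -0.1, -1.5]
width: 0.0637
gripper_force: 15.0
```

Emit:
servo_tool(series=[[[0, 0, 1, 0], [0, 0, 0, 0], [0, 0, 0, 0], [0, 0, 0, 0], [0, 0, 0, 0], [0, 0, 0, 0], [0, 0, 0, 0], [0, 0, 0, 0], [0, 0, 0, 0], [0, 0, 0, 0]]])

```text
t: 46.73
eef_pos: [0.6337, -0.0965, 0.0466]
ee_rot: [-3.142, -0.0, -1.252]
force: [1.1, 0.6, -1.3]
width: 0.0635
gripper_force: 15.0
```

Emit:
servo_tool(series=[[[0, 0, 0, 0], [0, 0, 0, 0], [0, 0, 0, 0], [0, 0, 0, 0], [0, 0, -20, 0], [0, 0, -30, 0], [0, 0, -40, 0], [0, 0, -40, 0], [0, 0, -30, 0], [0, 0, 0, 0]]], claw=-0.75)

```text
t: 47.57
eef_pos: [0.6372, -0.0968, 0.2148]
ee_rot: [-3.131, -0.004, -1.251]
force: [0.9, -0.5, 1.9]
width: 0.0768
gripper_force: 0.0
```

```bash
python3 - <<'E'
from h import *
im,c=grab("scene"); cv2.imwrite("pics/f.png",cv2.resize(im[130:390,130:530,::-1],(800,520),interpolation=3)); plan([.63,-.09,.2])
E
```

```text
t 47.62 pos [ 0.6358 -0.0965  0.2113] rpy [-3.1340e+00 -2.1000e-03 -1.2515e+00] shift [-8.   3.5 11.2] norm 14.2 turn 0 q [ 0.15  0.31 -0.09  0.   -1.16  0.17] w 0.0766 F [ 0.1  1.  -2.1]
```

View pics/f.png

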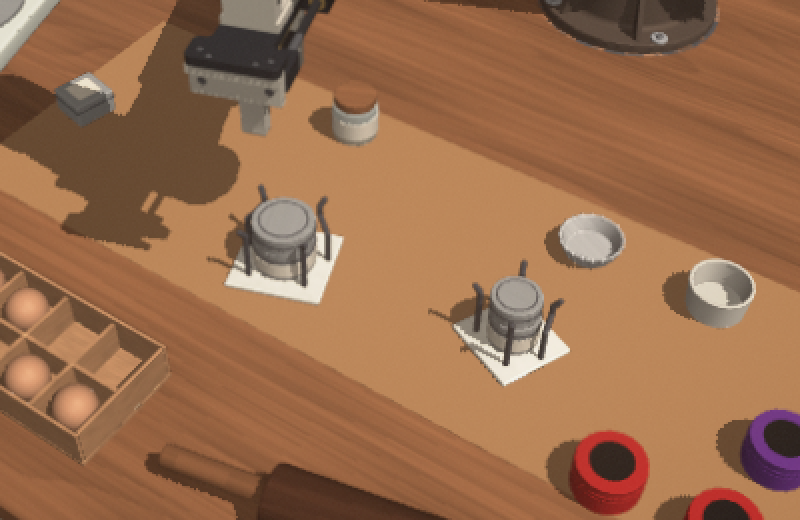

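Both stacks stand level in their dispensers, at (283,240) and (515,315) in the crop. The bystanders are unmoved and the gripper is clear.

```bash
python3 -c "
from station import ticket; print(ticket.job_done())"
```

```text
the job is handed in; nothing more can be done
None
```

The job is handed in at about 48 s of arm time: each dispenser holds its tall tin with the flat tin level on top, and the bystanders and look-alikes were left alone.

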